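# Put the dent barrels back in their block

### The arm

A 6-joint arm with a two-finger parallel gripper is mounted at the origin on the work surface. World frame = base frame: x ahead of the robot, y to its left, z up, the work surface at z = 0. Lengths are in m, angles in degrees, forces in N, time in s.
With the tool pointing down it reaches from about 0.3 to 0.75 m from the base axis. Payload 8.5 kg.
Tool frame: the origin (TCP) lies midway between the tips of the shut fingers; the grasp point (between the pads) lies 19 mm behind it; z points along the fingers, y is the direction in which the jaws open and shut (so a half turn about z gives the same grasp; the last joint's range is limited). The gripper opens to 85 mm and grips with 20 to 120 N. Pads are 22 mm wide; open, the fingers measure 114 mm over their backs; the gripper's body (76 mm by 85 mm) begins 54 mm behind the grasp point. The pads swing forward as they close: fully open they stand 13 mm farther back than shut.
Start: joints at [-81.893, 21.807, 74.336, -0, 83.858, -12.336], TCP at [0.192, -0.515, 0.231] pointing down, gripper open.
Joint ranges: [-178.18, 178.18], [-50.72, 133.34], [12.68, 142.11], [-81.47, 261.47], [9.98, 163.14], [-165.26, 165.26]. Speed limits (degrees/s): [136.94, 136.94, 180, 180, 180, 180].

### API

Orientations are given as a 3x3 rotation matrix whose columns are the frame's x, y, z axes.
In Python, from rig import env, viewer, ticket gives the robot as it stands. The module is installed in compiled form; this text tells all that it offers.
- The arm moves only by the shell command python3 -m pendant 'ROWS' [FORCE]. ROWS is JSON, a list of rows, each a list of 3 entries, a list of its own where there are three numbers: the shift along the world's x, y, z in mm, then the turn about the world's z in rad, then the opening, from -1 (shut) to 1 (fully open). A call has 1 to 12 rows; each row shifts and turns the pose as measured when the row begins; what a row does not reach is not made up. A row lasts 1/8 s, in which the tool goes at most 62.5 mm and 10.7 degrees, less where a joint would pass 70% of its speed; a pose out of reach is approached as far as the arm can. A call with a gripper value outside its range is refused whole. The fingers move at their own pace and stop on an object; FORCE is the grip in N (left out, the last holds). Time passes only in rows, so rows that do not move let the fingers close. It gives the time, the measured TCP pose, the force and the opening at its end, in the units of the state.
- env.observe(): the state, without advancing time (a new reading comes with each control period).
- viewer.get_image(name): name is "scene" or "top" or "wrist"; returns (picture, depth): 420x560x3 uint8, red, green, blue; 420x560 float32, m along the optical axis (not along the pixel's ray), 0 where there is no reading.
- viewer.camera_params(name): a dict with "fx", "fy", "cx", "cy" (pixels), "D" ([k1, k2, p1, p2, k3] as OpenCV has them; the pictures are not rectified), "rvec" (rotation vector, rad) and "tvec" (3), from world to camera coordinates, as OpenCV has them; the wrist camera has in their place "T_tool_cam" (4x4, takes a point from camera to tool coordinates, whose origin is the TCP and whose axes are the flange's). Camera axes: x right, y down, z forward; pixel columns grow to the right and rows downward; lengths in m; the calibration is good to about 2 mm. A picture is of the moment at which its call begins: read the wrist's pose just before it. camera_params takes no time and is no camera call.
- ticket.close_job(): hands the job in, once; it reports no verdict.
The state is a dict: "time_s": time; "q": joint angles; "qvel": joint speeds; "joint_efforts": joint torques, N m; "position": TCP position; "tool_rot": TCP orientation; "ft_force": force on the tool from outside, world axes, zero at the start; "wrist_torque": the same for the moment, N m; "grip_width": finger opening in m.
Only numpy, scipy, OpenCV 4.12 (cv2) and the standard library are available. Lean on these libraries where they do the work, as an engineer would, in place of code of your own. Each camera call takes 0.05 s, during which the arm holds its last target. There are 200 camera calls.

### The job

On the instrument repairer's mat stand two olive-shaped steel dent barrels, among other steel tools. Set each of them down, without dropping it, in an empty well of the wooden three-well block, so that the block ends with one barrel in every well, counting the barrel that is already there.

Things in the scene. Friction and masses are not known exactly. Their poses are not given: they have to be found in the camera images.
- block: fixed wooden block, 76 (x) by 204 (y) by 24 mm tall, at any yaw on the left (+y) of a 3 mm thick dark mat. Origin: centre of its underside, 3 mm above the table; z up. Three round wells 52 mm across, 12 mm deep, flat floors 12 mm above the origin, in a row along its y axis: centres at x = 0, y = -64, 0 and +64 mm. The one at y = +64 holds a barrel; the other two are empty.
- barrel_a_mid (a point): loose olive-shaped steel dent barrel standing on end: 34 mm across the waist (straight from 18 to 26 mm above the foot), flat ends 20 mm across, 44 mm tall, 0.13 to 0.21 kg, black hole on top. Point: its centre, 22 mm above its foot. Starts on the right (-y) of the mat, its centre 90 mm or more from that of the next piece. Not to be confused with a straight cylinder and a cone, both 58 mm tall, that may have swapped places with it.
- barrel_b_mid (a point): loose olive-shaped steel dent barrel standing on end: 34 mm across the waist (straight from 18 to 26 mm above the foot), flat ends 20 mm across, 44 mm tall, 0.13 to 0.21 kg, black hole on top. Point: its centre, 22 mm above its foot. Starts on the right (-y) of the mat, its centre 90 mm or more from that of the next piece. Not to be confused with a straight cylinder and a cone, both 58 mm tall, that may have swapped places with it.
- barrel_c_mid (a point): the barrel already standing in the block's well at y = +64 mm: olive-shaped steel dent barrel standing on end: 34 mm across the waist (straight from 18 to 26 mm above the foot), flat ends 20 mm across, 44 mm tall, 0.13 to 0.21 kg, black hole on top. Point: its centre, 22 mm above its foot. 
Not all that is in view belongs to the job. Leave any pink look-alike of the part that bears barrel_b_mid alone.

How it is judged (in metres and radians):
At the end, for the whole second after the job is handed in: All three barrels rest in the block, one in each well: each centre within 15 mm of its well's centre along each of the block's axes, and 20 to 38 mm above the block's underside (34 mm when it stands on the well's floor), centres more than 35 mm apart, at rest and released (x of barrel_a_mid in the frame of block between -0.015 and 0.015 m and z of barrel_a_mid in the frame of block between 0.02 and 0.038 m and (y of barrel_a_mid in the frame of block between -0.079 and -0.049 m or y of barrel_a_mid in the frame of block between -0.015 and 0.015 m or y of barrel_a_mid in the frame of block between 0.049 and 0.079 m) and x of barrel_b_mid in the frame of block between -0.015 and 0.015 m and z of barrel_b_mid in the frame of block between 0.02 and 0.038 m and (y of barrel_b_mid in the frame of block between -0.079 and -0.049 m or y of barrel_b_mid in the frame of block between -0.015 and 0.015 m or y of barrel_b_mid in the frame of block between 0.049 and 0.079 m) and x of barrel_c_mid in the frame of block between -0.015 and 0.015 m and z of barrel_c_mid in the frame of block between 0.02 and 0.038 m and (y of barrel_c_mid in the frame of block between -0.079 and -0.049 m or y of barrel_c_mid in the frame of block between -0.015 and 0.015 m or y of barrel_c_mid in the frame of block between 0.049 and 0.079 m) and horizontal distance between barrel_a_mid and barrel_b_mid above 0.035 m and horizontal distance between each of barrel_b_mid, barrel_a_mid and barrel_c_mid above 0.035 m and linear speed of each of barrel_a, barrel_b, barrel_c below 0.03 m/s); the robot touches nothing.
It fails at once if a barrel is dropped: it falls or flies faster than 0.8 m/s (a fall of more than about 30 mm) with no finger on it ((linear speed of barrel_a above 0.8 m/s and contact force between barrel_a and the fingers below 0.05 N) or (linear speed of barrel_b above 0.8 m/s and contact force between barrel_b and the fingers below 0.05 N) or (linear speed of barrel_c above 0.8 m/s and contact force between barrel_c and the fingers below 0.05 N)).
It also fails if it takes over 56 s, if anything falls off the work surface, if the arm or the gripper's body presses on something with over 40 N, if the wrist force passes 120 N, or if a joint passes its speed limit or range.

## Working session

There is one attempt and no reset: what is moved stays moved. The work goes in short steps, Python scripts to look and compute and a shell command to move; the robot and the scene stay as the last step left them, time stands still between calls to the robot, and variables do not carry over. Pictures are saved under pics/ and viewed, about 8 in all and at most 12, crops included, and the job is handed in when it is done.

```bash
mkdir -p pics
cat > h.py <<'E'
import numpy as np, cv2
from rig import env, viewer, ticket
def cam(n):
    p=viewer.camera_params(n); K=np.array([[p['fx'],0,p['cx']],[0,p['fy'],p['cy']],[0,0,1.]]); D=np.array(p['D'],float)
    if 'rvec' in p:
        R=cv2.Rodrigues(np.array(p['rvec'],float))[0]; t=np.array(p['tvec'],float).ravel()
    else:
        s=env.observe(); T=np.eye(4); T[:3,:3]=np.array(s['tool_rot']); T[:3,3]=s['position']
        M=np.linalg.inv(T@np.array(p['T_tool_cam'])); R=M[:3,:3]; t=M[:3,3]
    return K,D,R,t
def ray(c,uv,z):
    K,D,R,t=c; u=cv2.undistortPoints(np.array(uv,float).reshape(-1,1,2),K,D).reshape(-1,2)
    d=np.c_[u,np.ones(len(u))]@R; o=-R.T@t
    return o+d*((z-o[2])/d[:,2])[:,None]
def depthpts(c,uv,dep):
    K,D,R,t=c; u=cv2.undistortPoints(np.array(uv,float).reshape(-1,1,2),K,D).reshape(-1,2)
    return (np.c_[u,np.ones(len(u))]*np.array(dep)[:,None]-t)@R
def proj(c,P):
    K,D,R,t=c; return cv2.projectPoints(np.array(P,float).reshape(-1,1,3),cv2.Rodrigues(R)[0],t,K,D)[0].reshape(-1,2)
E
python3 - <<'E'
from h import *
for n in ("top","scene"):
    im,d=viewer.get_image(n); cv2.imwrite(f"pics/{n}0.png",im[:,:,::-1]); np.save(f"{n}0_d.npy",d)
    c=cam(n); print(n,(-c[2].T@c[3]).round(3),(d>0).mean())
s=env.observe(); print(s['time_s'],s['grip_width'],np.round(s['tool_rot'],3).tolist())
E
```

```text
top [0.426 0.009 0.957] 0.9961139455782313
scene [0.971 0.409 0.63 ] 0.9959438775510204
0.1 0.08535279504884859 [[0.937, 0.349, -0.0], [0.349, -0.937, 0.001], [0.0, -0.001, -1.0]]
```

View pics/top0.png

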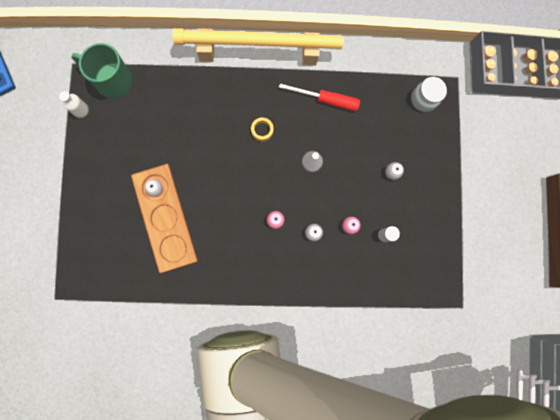

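View pics/scene0.png

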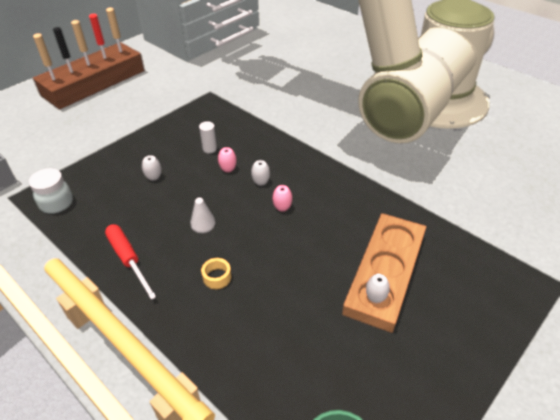

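Top view: the candidates are steel barrels with a black hole at (395,171) and (314,232). The things they could be mistaken for are the pink look-alikes at (276,219) and (351,225), the cone at (312,160), and the straight cylinder at (390,234). Barrel c is at (153,187) in the block, with empty wells at (164,218) and (173,248). The scene view agrees: the steel olives are at (151,168) and (260,172).

Run:
```python
from h import *
im=cv2.imread("pics/top0.png"); d=np.load("top0_d.npy"); c=cam("top")
sc=cv2.imread("pics/scene0.png"); cs=cam("scene"); ds=np.load("scene0_d.npy")
def pts(c,d):
    v,u=np.mgrid[0:420,0:560]; return depthpts(c,np.c_[u.ravel(),v.ravel()],d.ravel()).reshape(420,560,3)
P=pts(c,d)
print("mat z",np.median(P[260:290,250:400,2]))
m=((P[...,2]>0.014)).astype(np.uint8); m[310:]=0; m[:140]=0; m[:,:120]=0;m[:,450:]=0
n,l,st,ce=cv2.connectedComponentsWithStats(m)
for i in range(1,n):
    if st[i,4]<40: continue
    q=P[l==i]; zt=np.percentile(q[:,2],97); tp=q[q[:,2]>zt-0.006]
    print(ce[i].round(),st[i,4],"ztop",zt.round(4),"top-centre",tp[:,:2].mean(0).round(4),"all",((q[:,:2].max(0)+q[:,:2].min(0))/2).round(4))
# dark holes
g=cv2.cvtColor(im,cv2.COLOR_BGR2GRAY)
for (n,uv) in dict(A=(395,171),B=(314,232),p1=(276,219),p2=(351,225),C=(153,187)).items():
    w=g[uv[1]-5:uv[1]+6,uv[0]-5:uv[0]+6].astype(float); k=np.clip(np.percentile(w,50)*.6-w,0,None); yy,xx=np.mgrid[-5:6,-5:6]
    h=(uv[0]+(k*xx).sum()/k.sum(),uv[1]+(k*yy).sum()/k.sum()); print(n,np.round(h,1),ray(c,h,0.059 if n=='C' else .047)[0].round(4))
for nm,i2,cc,lo in (("top",im,c,0),("scene",sc,cs,0)):
    hsv=cv2.cvtColor(i2,cv2.COLOR_BGR2HSV); mm=cv2.inRange(hsv,(5,110,60),(18,255,255))
    if nm=="top": mm[:, 220:]=0; mm[:150]=0
    else: mm[:200]=0; mm[:,:330]=0; mm[345:]=0
    con=max(cv2.findContours(mm,0,2)[0],key=cv2.contourArea)
    if nm=="top":
        r=ray(cc,con.reshape(-1,2),.027)[:,:2]; print(cv2.minAreaRect((r*1000).astype(np.float32)))
R0=P[...,2]; mk=(R0>0.0235)&(R0<0.031); mk[:150]=0; mk[290:]=0; mk[:,:120]=0; mk[:,210:]=0
mk=cv2.morphologyEx(mk.astype(np.uint8),cv2.MORPH_OPEN,np.ones((3,3)))
print(cv2.minAreaRect((P[mk>0][:,:2]*1000).astype(np.float32)))
a=cv2.resize(im[140:260,250:450],None,fx=4,fy=4,interpolation=cv2.INTER_CUBIC); cv2.imwrite("pics/crop.png",a)
```

```text
mat z 0.0021770486685631293
[312. 160.] 268 ztop 0.0615 top-centre [ 0.6226 -0.0927] all [ 0.5378 -0.0539]
[394. 171.] 235 ztop 0.0485 top-centre [ 0.6126 -0.2659] all [ 0.6119 -0.2646]
[164. 217.] 3358 ztop 0.0558 top-centre [0.5534 0.2034] all [0.5046 0.1368]
[276. 219.] 226 ztop 0.0479 top-centre [ 0.5065 -0.0254] all [ 0.4746 -0.0169]
[351. 225.] 233 ztop 0.0481 top-centre [ 0.5002 -0.1761] all [ 0.4992 -0.1758]
[313. 232.] 228 ztop 0.0489 top-centre [ 0.4824 -0.0969] all [ 0.4625 -0.0537]
[389. 234.] 237 ztop 0.063 top-centre [ 0.4829 -0.2494] all [ 0.4614 -0.1286]
A [396.9 168.4] [ 0.6139 -0.2658  0.047 ]
B [314.8 231.4] [ 0.4835 -0.1021  0.047 ]
p1 [275.5 218.5] [ 0.5067 -0.0247  0.047 ]
p2 [353.1 224. ] [ 0.4999 -0.1775  0.047 ]
C [151.1 185.7] [0.5627 0.2175 0.059 ]
((504.9205017089844, 197.19070434570312), (207.08544921875, 80.52745056152344), 19.05664825439453)
((504.6190490722656, 197.849609375), (203.85995483398438, 77.70912170410156), 19.040021896362305)
```

View pics/crop.png

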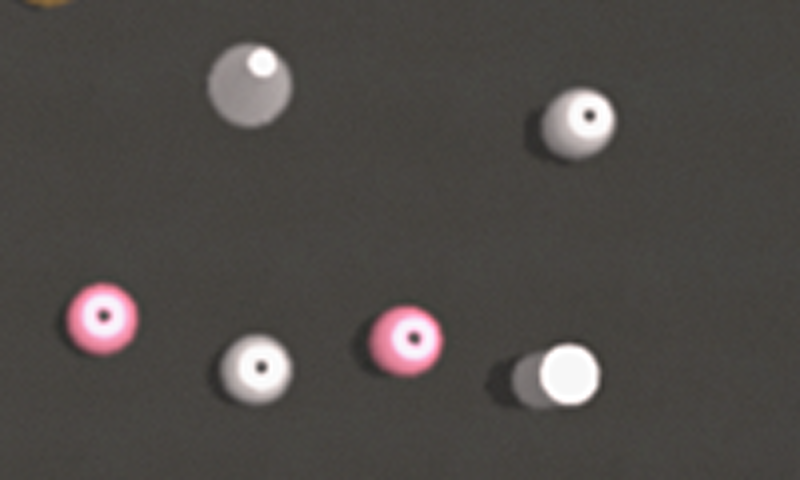

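The crop confirms two unpainted olives with holes: A at about (397,168), world (0.613, -0.266), and B at about (315,231), world (0.483, -0.102). The white straight cylinder, the cone and both pink olives stay untouched. The empty wells are at (0.505, 0.1975) and (0.4445, 0.177). B goes first, with the jaws turned along x so they clear the pinks.

```bash
python3 -m pendant '[[[29,41,-10],0.122,1],[[29,41,-10],0.122,1],[[29,41,-10],0.122,1],[[29,41,-10],0.122,1],[[29,41,-10],0.122,1],[[29,41,-10],0.122,1],[[29,41,-10],0.122,1],[[29,41,-10],0.122,1],[[29,41,-10],0.122,1],[[29,41,-10],0.122,1],[[0,0,0],0,1],[[0,0,0],0,1]]' 80
```

```text
time_s: 1.6
position: [0.4873, -0.0906, 0.1246]
tool_rot: [[-0.044, 0.999, -0.005], [0.999, 0.044, 0.002], [0.002, -0.005, -1.0]]
ft_force: [-0.7, 0.2, 0.8]
grip_width: 0.0853
```

Run:
```python
from h import *
c=cam("wrist"); print((-c[2].T@c[3]).round(3))
im,d=viewer.get_image("wrist"); cv2.imwrite("pics/w1.png",im[:,:,::-1])
P=proj(c,[[0.4835,-0.1021,.047],[.507,-.025,.047],[.5,-.1775,.047]]); print(P.round())
```

```text
[ 0.486 -0.02   0.268]
[[276. 231.]
 [320. 114.]
 [295. 329.]]
```

View pics/w1.png

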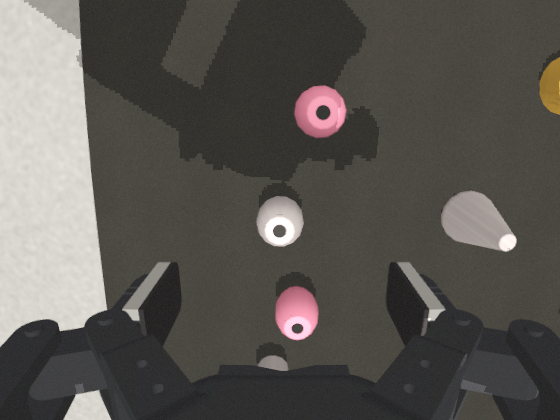

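Wrist view: barrel B's hole is at (279.5,231), against (276,231) predicted from the top view, so x shifts by about +1–2 mm. The pinks sit at (322,112) and (297,327), clear of the jaws. Descend in two steps.

```bash
python3 -m pendant '[[[-2,-11,-15],0,1],[[0,0,-15],0,1],[[0,0,0],0,1],[[0,0,0],0,1]]'
```

```text
time_s: 2.15
position: [0.4841, -0.1062, 0.0957]
tool_rot: [[-0.035, 0.999, -0.003], [0.999, 0.035, 0.001], [0.001, -0.003, -1.0]]
ft_force: [-1.0, -0.6, -0.3]
grip_width: 0.0852
```

```bash
python3 -m pendant '[[[1,4,-20],0,1],[[0,0,-20],0,1],[[0,0,-20],0,1],[[0,0,-14],0,1],[[0,0,-5],0,1],[[0,0,0],0,1],[[0,0,0],0,1]]'
```

```text
time_s: 3.02
position: [0.4872, -0.1045, 0.019]
tool_rot: [[-0.033, 0.999, 0.005], [0.999, 0.033, -0.003], [-0.003, 0.005, -1.0]]
ft_force: [-0.4, -0.1, 0.2]
grip_width: 0.0855
```

```bash
python3 -m pendant '[[[-2,2,-5],0,1],[[0,0,0],0,1],[[0,0,0],0,0.3]]'; python3 -m pendant '[[[0,0,0],0,-1],[[0,0,0],0,-1],[[0,0,0],0,-1],[[0,0,0],0,-1],[[0,0,0],0,-1]]' 80
```

```text
time_s: 3.4
position: [0.4854, -0.1024, 0.0144]
tool_rot: [[-0.033, 0.999, 0.006], [0.999, 0.033, -0.004], [-0.004, 0.006, -1.0]]
ft_force: [0.4, -0.6, -1.0]
grip_width: 0.0696
time_s: 4.03
position: [0.4854, -0.1025, 0.015]
tool_rot: [[-0.033, 0.999, 0.007], [0.999, 0.033, -0.004], [-0.004, 0.007, -1.0]]
ft_force: [1.2, 0.4, -0.1]
grip_width: 0.0303
```

Width is 30 mm where I expected 34, so I'll check the grip before lifting.

```bash
python3 -m pendant '[[[0,0,0],0,-1],[[0,0,8],0,-1],[[0,0,8],0,-1],[[0,0,0],0,-1],[[0,0,0],0,-1]]'
python3 - <<'E'
from h import *
im,d=viewer.get_image("wrist"); i2,_=viewer.get_image("scene"); 
a=cv2.resize(i2[100:240,180:366],(558,420),interpolation=cv2.INTER_CUBIC)
cv2.imwrite("pics/w2.png",cv2.resize(np.hstack([im,a])[:,:,::-1],(800,300)))
E
```

```text
time_s: 4.65
position: [0.4853, -0.1024, 0.032]
tool_rot: [[-0.033, 0.999, 0.006], [0.999, 0.033, -0.004], [-0.004, 0.006, -1.0]]
ft_force: [0.8, 0.4, -2.2]
grip_width: 0.0304
```

View pics/w2.png

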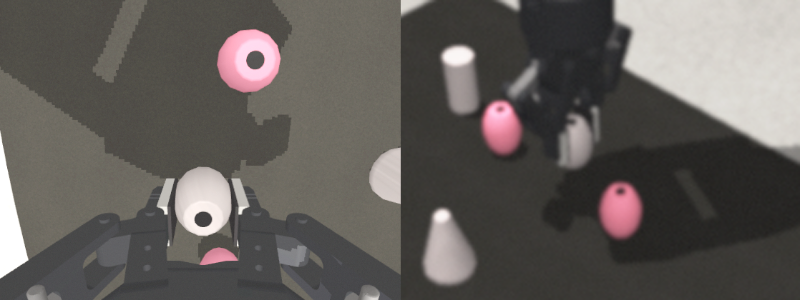

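Wrist view: barrel B is held upright between the pads and clear of the mat, with the pink olive beyond it untouched. Next: lift, then carry to the y = -64 well, turning the jaws across the block.

```bash
python3 -m pendant '[[[0,0,20],0,-1],[[0,0,30],0,-1],[[0,0,30],0,-1],[[0,0,20],-0.1,-1],[[-5,25,0],-0.15,-1],[[-5,35,0],-0.15,-1],[[-5,35,0],-0.15,-1],[[-5,35,0],-0.15,-1],[[-5,35,0],-0.15,-1],[[-5,35,0],-0.15,-1],[[-5,35,0],-0.15,-1],[[-5,25,0],-0.1,-1]]'; python3 -m pendant '[[[0,10,0],0,-1],[[0,0,0],0,-1],[[0,0,0],0,-1]]'; python3 -c "
from h import *
s=env.observe();print(np.round(s['q'],1),s['grip_width'])
i,_=viewer.get_image('top');cv2.imwrite('pics/t2.png',i[:,:,::-1])"
```

```text
time_s: 6.25
position: [0.4418, 0.1642, 0.1327]
tool_rot: [[0.953, 0.303, -0.003], [0.303, -0.953, -0.004], [-0.003, 0.003, -1.0]]
ft_force: [-0.2, -0.5, -1.7]
grip_width: 0.0304
time_s: 6.62
position: [0.4416, 0.1746, 0.1323]
tool_rot: [[0.951, 0.309, -0.003], [0.309, -0.951, -0.004], [-0.005, 0.003, -1.0]]
ft_force: [-0.6, 0.0, -2.4]
grip_width: 0.0303
[ 7.4 20.5 94.8 -0.2 64.9 79.5] 0.030262087559930678
```

```bash
python3 -m pendant '[[[3,2,-20],0,-1],[[0,0,-20],0,-1],[[0,0,-20],0,-1],[[0,0,-18],0,-1],[[0,0,-8],0,-1],[[0,0,0],0,-1],[[0,0,0],0,-1]]'
```

```text
time_s: 7.55
position: [0.4474, 0.1724, 0.0451]
tool_rot: [[0.952, 0.306, 0.0], [0.306, -0.952, -0.004], [-0.001, 0.004, -1.0]]
ft_force: [0.6, 0.5, -1.8]
grip_width: 0.0303
```

```bash
python3 -m pendant '[[[-2,4,-8],0,-1],[[0,0,-5],0,-1],[[0,0,-2],0,-1],[[0,0,0],0,-1]]'
python3 - <<'E'
from h import *
i2,_=viewer.get_image("scene"); im,_=viewer.get_image("wrist")
a=cv2.resize(i2[190:340,320:450],(485,560),interpolation=cv2.INTER_CUBIC)[:420]
cv2.imwrite("pics/s3.png",cv2.resize(np.hstack([im,a])[:,:,::-1],(800,320)))
E
```

```text
time_s: 8.05
position: [0.4456, 0.1768, 0.0299]
tool_rot: [[0.952, 0.306, 0.002], [0.306, -0.952, -0.004], [0.001, 0.004, -1.0]]
ft_force: [-0.6, 0.0, -1.9]
grip_width: 0.03
```

View pics/s3.png

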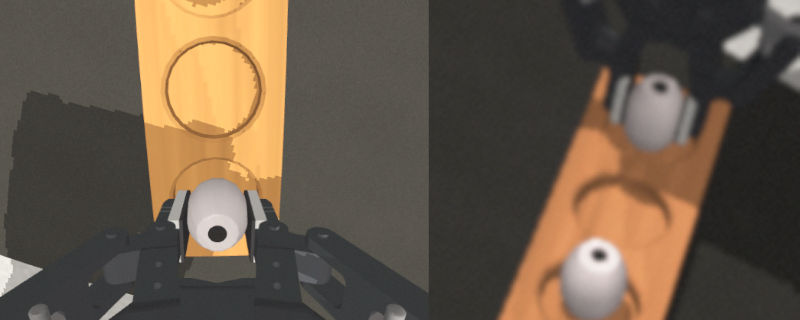

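The barrel is centred in the end well, with the well rim's arc at (217,165) and the barrel at (217,215). Lower the last millimetres and release.

```bash
python3 -m pendant '[[[0,0,-2],0,-1],[[0,0,-1],0,-1],[[0,0,0],0,-1]]'; python3 -m pendant '[[[0,0,0],0,-0.2],[[0,0,0],0,0],[[0,0,0],0,0.3],[[0,0,0],0,0.5]]'; python3 -m pendant '[[[0,0,15],0,0.6],[[0,0,25],0,0.8],[[0,0,30],0,1],[[0,0,30],0,1],[[0,0,0],0,1],[[0,0,0],0,1]]'
python3 - <<'E'
from h import *
i2,_=viewer.get_image("scene"); im,_=viewer.get_image("wrist")
a=cv2.resize(i2[190:340,320:450],(485,560),interpolation=cv2.INTER_CUBIC)[:420]
cv2.imwrite("pics/s4.png",cv2.resize(np.hstack([im,a])[:,:,::-1],(800,320)))
E
```

```text
time_s: 8.52
position: [0.4459, 0.1768, 0.0271]
tool_rot: [[0.952, 0.306, 0.003], [0.306, -0.952, -0.004], [0.002, 0.005, -1.0]]
ft_force: [-0.0, -0.9, -2.8]
grip_width: 0.0303
time_s: 9.02
position: [0.4463, 0.1768, 0.0276]
tool_rot: [[0.952, 0.306, 0.004], [0.306, -0.952, -0.004], [0.003, 0.005, -1.0]]
ft_force: [-0.7, -0.3, 0.3]
grip_width: 0.0643
time_s: 9.78
position: [0.4454, 0.1767, 0.1298]
tool_rot: [[0.952, 0.306, 0.002], [0.306, -0.952, -0.004], [0.001, 0.004, -1.0]]
ft_force: [0.4, -0.0, -0.0]
grip_width: 0.0853
```

View pics/s4.png

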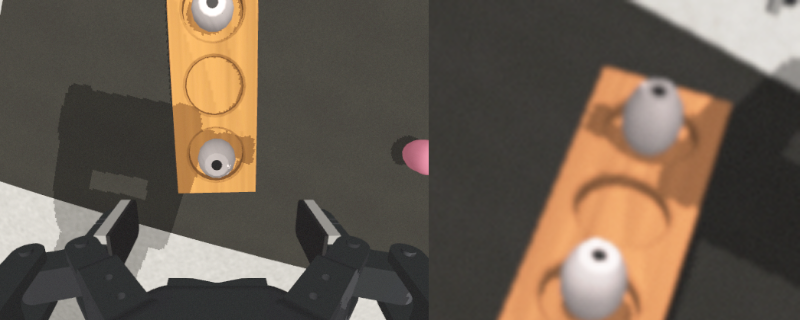

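B stands upright and centred in its well. Now A.

```bash
python3 -m pendant '[[[7,-18,0],0,1],[[14,-40,0],0,1],[[15,-40,0],0,1],[[15,-40,0],0,1],[[15,-40,0],0,1],[[15,-40,0],0,1],[[15,-40,0],0,1],[[15,-40,0],0,1],[[15,-40,0],0,1],[[15,-40,0],0,1],[[14,-25,0],0,1],[[0,0,0],0,1]]'; python3 -m pendant '[[[0,0,0],0,1]]';python3 - <<'E'
from h import *
c=cam("wrist"); im,d=viewer.get_image("wrist"); cv2.imwrite("pics/w5.png",im[:,:,::-1])
print(proj(c,[[0.613,-0.266,.047]]).round(1))
k=cv2.inRange(im,(0,0,0),(45,45,45)); n,l,s,ce=cv2.connectedComponentsWithStats(k)
for i in range(1,n):
    if 40<s[i,4]<500 and ce[i][1]<300: print(ce[i].round(1),s[i,4],ray(c,ce[i],.047)[0].round(4))
E
```

```text
time_s: 11.38
position: [0.5997, -0.2393, 0.1164]
tool_rot: [[0.952, 0.307, -0.018], [0.307, -0.952, 0.003], [-0.016, -0.009, -1.0]]
ft_force: [-0.1, 0.8, -0.4]
grip_width: 0.0852
time_s: 11.5
position: [0.5992, -0.2387, 0.1154]
tool_rot: [[0.952, 0.307, -0.02], [0.307, -0.952, 0.004], [-0.017, -0.01, -1.0]]
ft_force: [-0.5, -0.2, 0.1]
grip_width: 0.0853
[[332.9 211. ]]
```

View pics/w5.png

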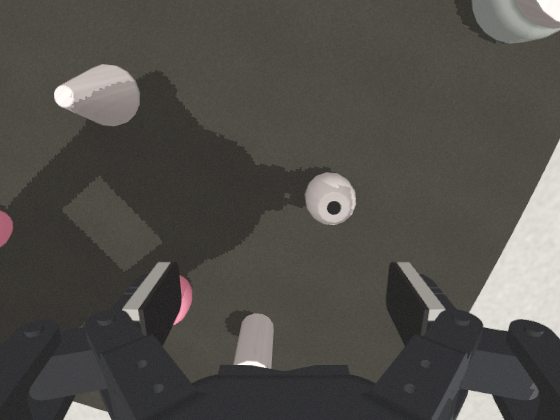

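A's hole is at (333.5,207), against a predicted (333,211), so the target is about (0.615, -0.2655). The cone, cylinder and pinks are clear of the jaws.

```bash
python3 -m pendant '[[[8,-14,0],0,1],[[8,-13,-5],0,1],[[0,0,-15],0,1],[[0,0,0],0,1],[[0,0,0],0,1]]'
```

```text
time_s: 12.18
position: [0.6147, -0.2626, 0.0934]
tool_rot: [[0.95, 0.31, -0.022], [0.31, -0.951, 0.006], [-0.019, -0.013, -1.0]]
ft_force: [-0.2, 0.5, 0.3]
grip_width: 0.0856
```

```bash
python3 -m pendant '[[[0,-3,-20],0,1],[[0,0,-20],0,1],[[0,0,-20],0,1],[[0,0,-12],0,1],[[0,0,-4],0,1],[[0,0,0],0,1],[[0,0,0],0,1]]'
```

```text
time_s: 13.05
position: [0.6157, -0.2648, 0.0188]
tool_rot: [[0.95, 0.312, -0.018], [0.312, -0.95, 0.003], [-0.016, -0.009, -1.0]]
ft_force: [0.3, -0.4, -0.5]
grip_width: 0.0853
```

```bash
python3 -m pendant '[[[0,-1,-4],0,1],[[0,0,0],0,1],[[0,0,0],0,0.3]]'; python3 -m pendant '[[[0,0,0],0,-1],[[0,0,0],0,-1],[[0,0,0],0,-1],[[0,0,0],0,-1],[[0,0,0],0,-1],[[0,0,0],0,-1]]' 80;  python3 -m pendant '[[[0,0,8],0,-1],[[0,0,8],0,-1],[[0,0,0],0,-1]]'
```

```text
time_s: 13.42
position: [0.616, -0.2662, 0.0155]
tool_rot: [[0.95, 0.311, -0.016], [0.312, -0.95, 0.003], [-0.015, -0.007, -1.0]]
ft_force: [0.2, -0.5, 0.1]
grip_width: 0.0697
time_s: 14.18
position: [0.6163, -0.2662, 0.0161]
tool_rot: [[0.95, 0.312, -0.016], [0.312, -0.95, 0.002], [-0.014, -0.007, -1.0]]
ft_force: [0.2, 0.7, 2.3]
grip_width: 0.0297
time_s: 14.55
position: [0.6159, -0.266, 0.0327]
tool_rot: [[0.95, 0.311, -0.017], [0.312, -0.95, 0.003], [-0.015, -0.008, -1.0]]
ft_force: [-0.4, 0.1, -2.0]
grip_width: 0.0304
```

A is held: the width is the same as for B, and the wrist reads its weight. Carry it to the middle well.

```bash
python3 -m pendant '[[[0,0,20],0,-1],[[0,0,30],0,-1],[[0,0,30],0,-1],[[0,0,25],0,-1],[[-5,20,0],0,-1],[[-9,35,0],0,-1],[[-9,38,0],0,-1],[[-9,38,0],0,-1],[[-9,38,0],0,-1],[[-9,38,0],0,-1],[[-9,38,0],0,-1],[[-9,38,0],0,-1]]'; python3 -m pendant '[[[-9,38,0],0,-1],[[-9,38,0],0,-1],[[-9,35,0],0,-1],[[-9,30,0],0,-1],[[0,0,0],0,-1],[[0,0,0],0,-1]]'
```

```text
time_s: 16.05
position: [0.5434, 0.0235, 0.1393]
tool_rot: [[0.952, 0.307, -0.019], [0.307, -0.952, 0.004], [-0.017, -0.01, -1.0]]
ft_force: [0.2, -0.1, -0.7]
grip_width: 0.0301
time_s: 16.8
position: [0.5046, 0.1708, 0.1395]
tool_rot: [[0.95, 0.31, -0.019], [0.31, -0.951, 0.004], [-0.017, -0.01, -1.0]]
ft_force: [0.1, -0.1, -1.8]
grip_width: 0.0305
```

```bash
python3 -m pendant '[[[0,14,0],0,-1],[[0,13,0],0,-1],[[0,0,-20],0,-1],[[0,0,-20],0,-1],[[0,0,0],0,-1],[[0,0,0],0,-1]]'; python3 -m pendant '[[[0,0,-15],0,-1],[[0,0,-12],0,-1],[[0,0,0],0,-1],[[0,0,0],0,-1]]'
```

```text
time_s: 17.55
position: [0.5062, 0.1999, 0.0995]
tool_rot: [[0.951, 0.308, -0.017], [0.308, -0.951, 0.005], [-0.014, -0.01, -1.0]]
ft_force: [-0.4, -0.3, -1.3]
grip_width: 0.0303
time_s: 18.05
position: [0.5067, 0.2, 0.0715]
tool_rot: [[0.951, 0.308, -0.015], [0.308, -0.951, 0.005], [-0.013, -0.01, -1.0]]
ft_force: [0.5, 0.3, -1.4]
grip_width: 0.0302
```

```bash
python3 -m pendant '[[[-1,-2,-15],0,-1],[[0,0,-12],0,-1],[[0,0,-8],0,-1],[[0,0,0],0,-1],[[0,0,0],0,-1]]'
python3 - <<'E'
from h import *
i2,_=viewer.get_image("scene"); im,_=viewer.get_image("wrist")
a=cv2.resize(i2[190:340,320:450],(485,560),interpolation=cv2.INTER_CUBIC)[:420]
cv2.imwrite("pics/s6.png",cv2.resize(np.hstack([im,a])[:,:,::-1],(800,320)))
E
```

```text
time_s: 18.68
position: [0.5067, 0.1983, 0.0365]
tool_rot: [[0.951, 0.308, -0.012], [0.308, -0.951, 0.006], [-0.01, -0.009, -1.0]]
ft_force: [-0.1, -0.9, -1.8]
grip_width: 0.03
```

View pics/s6.png

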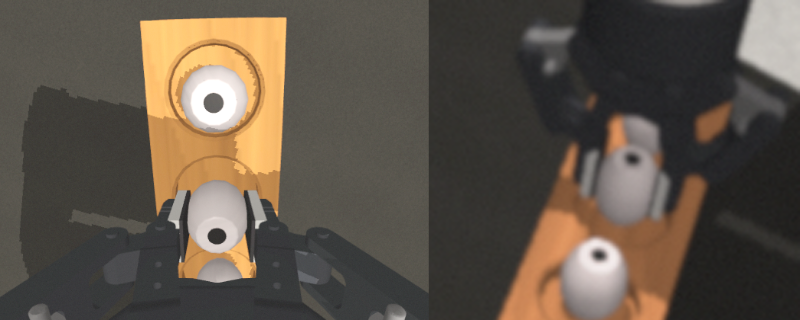

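A is centred over the middle well, with the rim arc at x≈215 and the barrel at 217, and both neighbours are clear. Foot on the floor means a TCP z of about 0.028, so about 8 mm remain.

```bash
python3 -m pendant '[[[-1,0,-5],0,-1],[[0,0,-2],0,-1],[[0,0,-1],0,-1],[[0,0,0],0,-1]]'; python3 -m pendant '[[[0,0,0],0,-0.2],[[0,0,0],0,0],[[0,0,0],0,0.3],[[0,0,0],0,0.5]]'; python3 -m pendant '[[[0,0,15],0,0.6],[[0,0,25],0,0.8],[[0,0,30],0,1],[[0,0,30],0,1],[[0,0,30],0,1],[[0,0,0],0,1],[[0,0,0],0,1],[[0,0,0],0,1],[[0,0,0],0,1],[[0,0,0],0,1]]'
python3 - <<'E'
from h import *
i2,_=viewer.get_image("scene"); im,d=viewer.get_image("wrist"); c=cam("wrist")
cv2.imwrite("pics/w7.png",cv2.resize(np.hstack([im,i2])[:,:,::-1],(800,300)))
v,u=np.mgrid[0:420,0:560]; P=depthpts(c,np.c_[u.ravel(),v.ravel()],d.ravel()).reshape(420,560,3)
m=((P[...,2]>.04)&(P[...,2]<.075)).astype(np.uint8); n,l,s,ce=cv2.connectedComponentsWithStats(m)
a=np.array([.945,.326]); b=np.array([.326,-.945])
for i in range(1,n):
    if s[i,4]>100:
        q=P[l==i]; t=q[q[:,2]>np.percentile(q[:,2],98)-.004]; e=t[:,:2].mean(0)-[.505,.1975]
        print(ce[i].round(),s[i,4],"ztop",np.percentile(q[:,2],98).round(4),"block x,y mm",(1000*(e@b)).round(1),(1000*(e@a)).round(1))
E
```

```text
time_s: 19.27
position: [0.5058, 0.1983, 0.0283]
tool_rot: [[0.951, 0.308, -0.012], [0.308, -0.951, 0.006], [-0.009, -0.009, -1.0]]
ft_force: [-0.7, -0.6, -1.5]
grip_width: 0.0303
time_s: 19.77
position: [0.5063, 0.1984, 0.029]
tool_rot: [[0.951, 0.308, -0.01], [0.308, -0.951, 0.006], [-0.008, -0.009, -1.0]]
ft_force: [0.3, 0.6, -0.1]
grip_width: 0.0639
time_s: 21.02
position: [0.505, 0.1982, 0.1666]
tool_rot: [[0.951, 0.308, -0.01], [0.308, -0.951, 0.006], [-0.008, -0.009, -1.0]]
ft_force: [-0.1, 0.4, -0.0]
grip_width: 0.0852
[284. 113.] 1634 ztop 0.0612 block x,y mm -0.2 63.5
[285. 195.] 1435 ztop 0.0611 block x,y mm -0.5 1.9
[287. 267.] 1303 ztop 0.0611 block x,y mm 0.3 -59.8
[528. 268.] 737 ztop 0.049 block x,y mm 208.5 -67.4
```

View pics/w7.png

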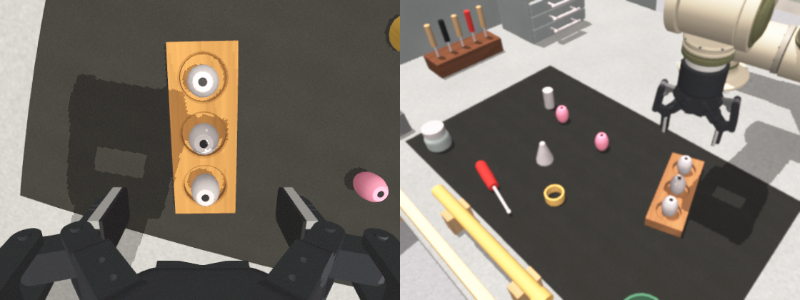

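All three barrels stand in their wells, and the other pieces are undisturbed. Handing in.

```bash
python3 -c "
from rig import ticket; print(ticket.close_job())"
```

```text
the job is handed in; nothing more can be done
None
```

I set both loose steel barrels down in the empty wells, B in the y = -64 well and A in the middle one, and handed the job in at about 21 s. No verdict is reported.

- **Position:** in the last wrist view all three barrels stood upright. Their centres were within about 0.5 mm of the well centres along the block's x axis. Along y they were at +63.5, +1.9 and -59.8 mm, so the largest error was about 4 mm against the 15 mm allowed.
- **Height:** all three tops were level with the barrel that was already there, measuring about 61 mm where 59 mm was expected. That fits the calibration error, and it means all three stand on the well floors.
- **Release:** the gripper was open and clear above the block, with the wrist force near zero. The pink look-alikes, cone and cylinder were left untouched.
- **One odd reading:** the gripper showed 30 mm on the 34 mm waist for both barrels. Both were held firmly and did not slip.

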